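Click the food box lid shut all round

TASK

The lid of the clear food box is laid on but not snapped shut, and all four sections of its rim stand up: press them down with the fingertips until all four have clicked down level with the corners. Only press: do not pick up or tip the box, leave it standing where it is, and leave the things around it alone.

Things in the scene. Friction and masses are not known exactly. Their poses are not given: they have to be found in the camera images.
- food_box: clear plastic food box with white snap-fit lid, loose, about 0.9 kg. Origin: centre of its underside. z up; x points away from the robot, y to the robot's left when it stands square (turned by up to 0.5 rad either way); long side along y. Walls 120 (x) x 170 (y) mm, 78 mm tall; lid 134 (x) x 184 (y) mm.
- lid_centre (a point): centre of the lid, 90 mm above the box's underside, level with the tops of the four fixed corner pieces (34 x 34 mm each). Fixed centre panel 84 x 134 mm, top 85 mm up. Between the corners lie four separate rim sections that move straight down: not shut, the top is 98 mm above the box's underside (8 mm proud of the corners); shut, 90 mm (level).
- near (a joint): rim section on the long side nearest the robot (box -x side), 112 mm long: 0 m standing up, 0.008 m clicked shut. Over-centre snap: pushing it down takes about 6 N at first; past mid travel it snaps shut by itself and stays; pressed less, it springs up again. Starts standing up; pressing a shut one does no harm.
- near_top (a point): centre of the top face of that rim section, at (-55, 0) mm (x, y) in the box's frame; the face is 112 mm long along the rim and 24 mm wide. It moves down with the section.
- far (a joint): rim section on the long side farthest from the robot (box +x side), 112 mm long: 0 m standing up, 0.008 m clicked shut. Over-centre snap: pushing it down takes about 6 N at first; past mid travel it snaps shut by itself and stays; pressed less, it springs up again. Starts standing up; pressing a shut one does no harm.
- far_top (a point): centre of the top face of that rim section, at (55, 0) mm (x, y) in the box's frame; the face is 112 mm long along the rim and 24 mm wide. It moves down with the section.
- left (a joint): rim section on the short side at the robot's left (box +y side), 62 mm long: 0 m standing up, 0.008 m clicked shut. Over-centre snap: pushing it down takes about 6 N at first; past mid travel it snaps shut by itself and stays; pressed less, it springs up again. Starts standing up; pressing a shut one does no harm.
- left_top (a point): centre of the top face of that rim section, at (0, 80) mm (x, y) in the box's frame; the face is 62 mm long along the rim and 24 mm wide. It moves down with the section.
- right (a joint): rim section on the short side at the robot's right (box -y side), 62 mm long: 0 m standing up, 0.008 m clicked shut. Over-centre snap: pushing it down takes about 6 N at first; past mid travel it snaps shut by itself and stays; pressed less, it springs up again. Starts standing up; pressing a shut one does no harm.
- right_top (a point): centre of the top face of that rim section, at (0, -80) mm (x, y) in the box's frame; the face is 62 mm long along the rim and 24 mm wide. It moves down with the section.
- mug: bystander: dark-and-white mug, 82 mm wide (114 with handle), 97 mm tall. Origin: centre of its underside.
- apple: bystander: red apple, 72 mm across, 63 mm tall. Origin: centre of its underside.
- glass: bystander: clear drinking glass, 81 mm across, 91 mm tall. Origin: centre of its underside.
- tin: bystander: low food tin, 75 mm across, 58 mm tall. Origin: centre of its underside.
- garlic: bystander: head of garlic, 60 mm across, 58 mm tall. Origin: centre of its underside.
- peeler: bystander: blue-handled peeler lying flat, 170 x 25 x 18 mm. Origin: centre of its underside as it lies.
Not all that is in view belongs to the job. Of the things like the food_box, leave any that is turquoise; of the rest the larger one is meant.

How it is judged:
At the end, for the whole second after the job is handed in: All four rim sections are snapped shut (each joint beyond 6.5 of 8 mm), the box stands upright (within 0.05 rad), at rest and within 40 mm of where it was, and every bystander is within 30 mm of where it was (value of joint each of near, far, left, right above 0.0065 m and distance of food_box from where it was at the start of the episode below 0.04 m and angle between food_box's own z axis and vertical below 0.05 rad and linear speed of food_box below 0.01 m/s and distance of each of mug, apple, glass, tin, garlic, peeler from where it was at the start of the episode below 0.03 m); the robot touches nothing.
It fails at once if the arm or the body of the gripper, not the fingers, presses on the food box (contact force between the arm and food_box above 3 N).
It fails at once if the food box is lifted or tipped (height (world z) of food_box above 0.012 m or angle between food_box's own z axis and vertical above 0.15 rad).
It fails at once if the food box is pushed 40 mm or more from where it stood (distance of food_box from where it was at the start of the episode above 0.04 m).
It fails at once if one of the things round the box is picked up (15 mm), or shifted by 30 mm (distance of any of mug, apple, glass, tin, garlic, peeler from where it was at the start of the episode above 0.03 m or height (world z) of any of mug, apple, glass, tin, garlic, peeler above 0.015 m).
It also fails if it takes over 45 s, if anything falls off the work surface, if the arm or the gripper's body presses on something with over 40 N, if the wrist force passes 120 N, or if a joint passes its speed limit or range.

ROBOT

A 6-joint arm with a two-finger parallel gripper is mounted at the origin on a cart in front of the work surface, level with it; the furniture and walls round the work are solid. World frame = base frame: x ahead of the robot, y to its left, z up, the work surface at z = 0. Lengths are in m, angles in rad, forces in N, time in s.
With the tool pointing down it reaches from about 0.25 to 0.775 m from the base axis. Payload 4 kg.
Tool frame: the origin (TCP) lies at the very end of the fingers, on their centre line; the grasp point (between the pads) lies 19 mm behind it; y points along the fingers, x is the direction in which the jaws open and shut, and the axes are right-handed (so a half turn about y gives the same grasp; the last joint's range is limited). The gripper opens to 94 mm and grips with 3 to 60 N. Pads are 16 mm wide; open, the fingers measure 119 mm over their backs; the gripper's body (75 mm by 177 mm) begins 78 mm behind the grasp point.
Start: joints at [1.068, 0.087, 1.371, -0, 1.684, -0.103], TCP at [0.214, 0.507, 0.206] pointing down, gripper open.
Joint ranges: [-3.1, 3.1], [-0.76, 2.03], [0.27, 2.55], [-1.08, 4.22], [0.17, 2.65], [-2.57, 2.57]. Speed limits (rad/s): [2.79, 2.79, 3.14, 3.14, 3.14, 3.14].

INTERFACE

Orientations are given as [roll, pitch, yaw] about the fixed x, y, z axes, in that order (R = Rz(yaw) Ry(pitch) Rx(roll)).
In Python, from bench import robot, snapshot, workorder gives the robot as it stands.
- The arm moves only by the tool play_rows, never from a script. Its argument "steps" is a list of rows, each an object of numbers: "x", "y", "z": the shift along the world's x, y, z in m; "rx", "ry", "rz": the turn, a rotation vector about the world's x, y, z in rad; "hand": the finger opening in m, from 0 to 0.094. A call has 1 to 8 rows; each row shifts and turns the commanded pose from where the row before left it; what a row does not reach is not made up. A row lasts 1/8 s, in which the tool goes at most 62.5 mm and 10.7 degrees, less where a joint would pass 70% of its speed; a pose out of reach is approached as far as the arm can. A call is refused whole if a number of a shift passes 0.0625 or a number of a turn 0.188, either way. A call with a gripper value outside its range is refused whole. The fingers move at their own pace and stop on an object; the grip force is fixed at half the most. Time passes only in rows, so rows that do not move let the fingers close. It gives the time, the measured TCP pose, the force and the opening at its end, in the units of the state.
- robot.get_obs(): the state, without advancing time (a new reading comes with each control period).
- snapshot(name): name is "scene" or "top" or "wrist"; returns a dict with "color" (384x512x3 uint8, red, green, blue), "range_z" (384x512 float32, m along the optical axis (not along the pixel's ray), 0 where there is no reading), "fov_y" (degrees; the focal length in pixels is half the picture's height over the tangent of half this angle, whatever the lens; pixels are square), "cx", "cy" (the principal point, pixels), "T" (4x4, takes a point from camera to world coordinates). Camera axes: x right, y down, z forward; pixel columns grow to the right and rows downward; lengths in m; the calibration is good to about 2 mm. A picture is of the moment at which its call begins.
- workorder.close_job(): hands the job in, once; it reports no verdict.
The state is a dict: "time": time; "joint_positions": joint angles; "qvel": joint speeds; "joint_torque": joint torques, N m; "tool_pos": TCP position; "ee_rot": TCP orientation; "wrist_force": force on the tool from outside, world axes, zero at the start; "wrist_torque": the same for the moment, N m; "width": finger opening in m.
Only numpy, scipy, OpenCV 4.12 (cv2) and the standard library are available. Lean on these libraries where they do the work, as an engineer would, in place of code of your own. Each camera call takes 0.05 s, during which the arm holds its last target.

## Working session

There is one attempt and no reset: what is moved stays moved. The work goes in short steps, Python scripts to look and compute and a tool call to move; the robot and the scene stay as the last step left them, time stands still between calls to the robot, and variables do not carry over. Pictures are saved under pics/ and viewed, and the job is handed in when it is done.

Besides the shell and the picture viewer there is one more tool, called after "Request:" by a JSON object that holds its "op" and its "data", one argument or row to a line. play_rows: Moves the arm, as the interface text tells. Its arguments: {"type":"object","properties":{"steps":{"type":"array"}},"required":["steps"]}

```bash
mkdir -p pics
python3 - <<'E'
from bench import robot,snapshot
import cv2,numpy as np
print(robot.get_obs())
for n in ("scene","top","wrist"):
    s=snapshot(n); np.savez(n+".npz",**s); cv2.imwrite(f"pics/{n}0.png",s["color"][:,:,::-1]); print(n,s["fov_y"],s["cx"],s["cy"],s["T"].round(3).tolist())
E
```

```text
{'time': 0.0, 'joint_positions': array([ 1.06787108e+00,  8.79833479e-02,  1.37221624e+00, -2.74334321e-05,
        1.68357320e+00, -1.03115037e-01]), 'qvel': array([ 1.25340366e-03,  7.08031140e-04,  2.05589179e-03, -5.74432373e-04,
        6.42309377e-04, -6.64250918e-05]), 'joint_torque': array([ 7.57725084e-04, -3.40182638e+01, -3.02429903e+01,  7.16538448e-02,
        3.30405752e-02, -1.03187108e-04]), 'tool_pos': array([0.21384876, 0.50615024, 0.20430795]), 'ee_rot': array([-1.57059904,  0.00217136,  1.17098327]), 'wrist_force': array([-0.99675927,  0.22023476, -0.80254833]), 'wrist_torque': array([0.01995524, 0.03623111, 0.0591002 ]), 'width': 0.09387378995929666}
scene 54.13497778143522 251.02091523292776 194.94044749930717 [[0.507, -0.393, 0.767, -0.315], [-0.862, -0.222, 0.456, -0.517], [-0.009, -0.892, -0.451, 0.557], [0.0, 0.0, 0.0, 1.0]]
top 46.59031650853811 255.58479293972252 184.6824903621265 [[0.009, -0.996, 0.084, 0.398], [-1.0, -0.01, -0.012, -0.01], [0.012, -0.084, -0.996, 1.254], [0.0, 0.0, 0.0, 1.0]]
wrist 63.91778454844067 253.89890523161813 187.64754044898663 [[0.389, 0.889, 0.24, 0.144], [0.921, -0.375, -0.105, 0.537], [-0.003, 0.262, -0.965, 0.384], [0.0, 0.0, 0.0, 1.0]]
```

View pics/scene0.png

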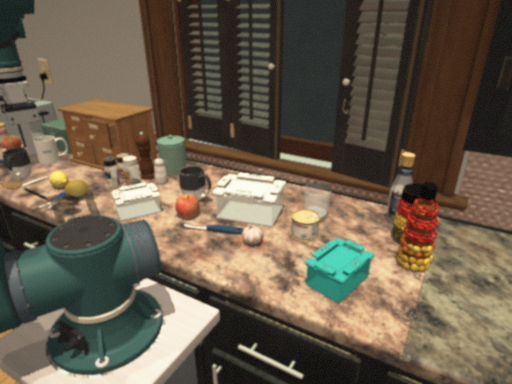

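View pics/top0.png

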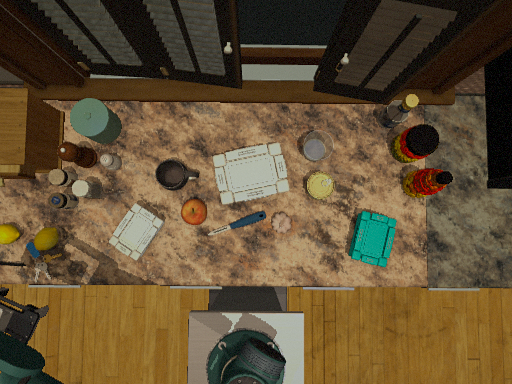

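Three boxes in the top view: a small white one at (136,231), a turquoise one at (373,238) and a large white one at (250,173). The large white one fits, since it is not turquoise and is the larger of the rest. I'll measure it and check it in a crop.

```bash
cat > h.py <<'E'
import numpy as np,cv2
def pts(s,uv,z):
    f=192/np.tan(np.radians(s["fov_y"])/2); T=s["T"]; uv=np.atleast_2d(uv).astype(float)
    d=np.c_[(uv[:,0]-s["cx"])/f,(uv[:,1]-s["cy"])/f,np.ones(len(uv))]@T[:3,:3].T
    return T[:3,3]+d*((z-T[2,3])/d[:,2])[:,None]
def cloud(s):
    f=192/np.tan(np.radians(s["fov_y"])/2); T=s["T"]; v,u=np.mgrid[0:384,0:512]; z=s["range_z"]
    p=np.stack([(u-s["cx"])/f*z,(v-s["cy"])/f*z,z],-1); return p@T[:3,:3].T+T[:3,3]
E
python3 - <<'E'
import numpy as np,cv2
from h import *
s=dict(np.load("top.npz")); c=s["color"]; P=cloud(s)
hsv=cv2.cvtColor(c,cv2.COLOR_RGB2HSV)
m=((hsv[...,1]<60)&(hsv[...,2]>140)&(P[...,2]>0.06)&(P[...,2]<0.12)).astype(np.uint8)
for (x0,x1,y0,y1) in [(205,295,135,210),(100,170,195,265)]:
    k=np.zeros_like(m);k[y0:y1,x0:x1]=m[y0:y1,x0:x1]
    v,u=np.nonzero(k); q=P[v,u]
    print(len(u),np.percentile(q[:,2],[2,10,50,90,98]).round(4))
    for pp in (q[:,:2],pts(s,np.c_[u,v],.094)[:,:2]):
        r=cv2.minAreaRect((pp*1000).astype(np.float32)); print(r)
# other things heights
for n,(u,v) in dict(mug=(171,174),apple=(194,211),glass=(315,147),tin=(320,185),garlic=(282,222),peelerhandle=(258,218)).items():
    print(n,P[v,u].round(3))
a=cv2.resize(c[130:250,140:350],None,fx=3.8,fy=3.8,interpolation=cv2.INTER_CUBIC)
cv2.imwrite("pics/crop.png",a[:,:,::-1])
E
```

```text
3245 [0.0794 0.0822 0.0873 0.0976 0.0996]
((527.8613891601562, -9.768257141113281), (137.27273559570312, 187.01852416992188), 12.217633247375488)
((527.2268676757812, -9.766159057617188), (136.2347412109375, 186.25930786132812), 12.09172248840332)
746 [0.0601 0.0608 0.0644 0.0682 0.0698]
((371.8274841308594, 294.7401123046875), (94.153564453125, 128.72927856445312), 58.13201904296875)
((372.5078125, 286.97674560546875), (91.44992065429688, 124.72101593017578), 57.526824951171875)
mug [0.531 0.214 0.002]
apple [0.427 0.142 0.047]
glass [ 0.612 -0.192  0.008]
tin [ 0.5   -0.199  0.05 ]
garlic [ 0.399 -0.096  0.049]
peelerhandle [ 0.41  -0.032  0.01 ]
```

View pics/crop.png

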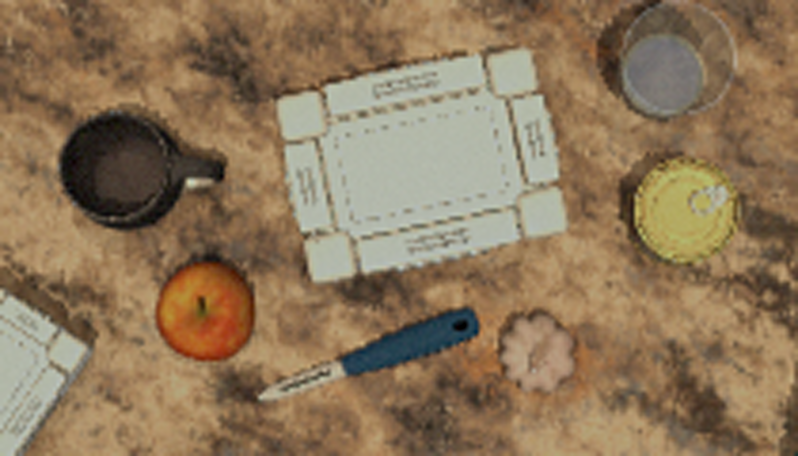

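The crop shows the large white box with its lid spanning (280-565, 50-280). The rect measures about 137 x 187 mm and its tops reach 98 mm, so this is the right box. The small white one is about 92 x 125 mm. The centre is about (0.527, -0.010) and the yaw about 0.211. I'll press with closed fingers and the jaw axis at yaw 1.78, starting with the near section at (0.473, -0.0215).

Request:
{"op": "play_rows", "data": {
  "steps": [
    {"x":0.016,"y":-0.033,"rz":0.038,"hand":0},
    {"x":0.016,"y":-0.033,"rz":0.038,"hand":0},
    {"x":0.016,"y":-0.033,"rz":0.038,"hand":0},
    {"x":0.016,"y":-0.033,"rz":0.038,"hand":0},
    {"x":0.016,"y":-0.033,"rz":0.038,"hand":0},
    {"x":0.016,"y":-0.033,"rz":0.038,"hand":0},
    {"x":0.016,"y":-0.033,"rz":0.038,"hand":0},
    {"x":0.016,"y":-0.033,"rz":0.038,"hand":0}
  ]
}}

```text
schema error: expected keys x, y, z, rx, ry, rz, hand
```

Request:
{"op": "play_rows", "data": {
  "steps": [
    {"x":0.016,"y":-0.033,"rz":0.038,"hand":0},
    {"x":0.016,"y":-0.033,"rz":0.038,"hand":0},
    {"x":0.016,"y":-0.033,"rz":0.038,"hand":0},
    {"x":0.016,"y":-0.033,"rz":0.038,"hand":0},
    {"x":0.016,"y":-0.033,"rz":0.038,"hand":0},
    {"x":0.016,"y":-0.033,"rz":0.038,"hand":0},
    {"x":0.016,"y":-0.033,"rz":0.038,"hand":0},
    {"x":0.016,"y":-0.033,"rz":0.038,"hand":0}
  ]
}}

```text
schema error: expected keys x, y, z, rx, ry, rz, hand
```

Request:
{"op": "play_rows", "data": {
  "steps": [
    {"x":0.016,"y":-0.033,"z":0,"rx":0,"ry":0,"rz":0.038,"hand":0},
    {"x":0.016,"y":-0.033,"z":0,"rx":0,"ry":0,"rz":0.038,"hand":0},
    {"x":0.016,"y":-0.033,"z":0,"rx":0,"ry":0,"rz":0.038,"hand":0},
    {"x":0.016,"y":-0.033,"z":0,"rx":0,"ry":0,"rz":0.038,"hand":0},
    {"x":0.016,"y":-0.033,"z":0,"rx":0,"ry":0,"rz":0.038,"hand":0},
    {"x":0.016,"y":-0.033,"z":0,"rx":0,"ry":0,"rz":0.038,"hand":0},
    {"x":0.016,"y":-0.033,"z":0,"rx":0,"ry":0,"rz":0.038,"hand":0},
    {"x":0.016,"y":-0.033,"z":0,"rx":0,"ry":0,"rz":0.038,"hand":0}
  ]
}}

```text
time: 1.15
tool_pos: [0.3423, 0.2414, 0.2052]
ee_rot: [-1.571, 0.0, 1.476]
wrist_force: [-0.1, 0.3, 0.9]
width: 0.0172
```

Request:
{"op": "play_rows", "data": {
  "steps": [
    {"x":0.016,"y":-0.033,"z":0,"rx":0,"ry":0,"rz":0.038,"hand":0},
    {"x":0.016,"y":-0.033,"z":0,"rx":0,"ry":0,"rz":0.038,"hand":0},
    {"x":0.016,"y":-0.033,"z":0,"rx":0,"ry":0,"rz":0.038,"hand":0},
    {"x":0.016,"y":-0.033,"z":0,"rx":0,"ry":0,"rz":0.038,"hand":0},
    {"x":0.016,"y":-0.033,"z":0,"rx":0,"ry":0,"rz":0.038,"hand":0},
    {"x":0.016,"y":-0.033,"z":0,"rx":0,"ry":0,"rz":0.038,"hand":0},
    {"x":0.016,"y":-0.033,"z":0,"rx":0,"ry":0,"rz":0.038,"hand":0},
    {"x":0.016,"y":-0.033,"z":0,"rx":0,"ry":0,"rz":0.038,"hand":0}
  ]
}}

```text
time: 2.15
tool_pos: [0.4703, -0.0225, 0.2052]
ee_rot: [-1.57, -0.0, 1.78]
wrist_force: [0.5, 0.5, -0.1]
width: 0.0006
```

Request:
{"op": "play_rows", "data": {
  "steps": [
    {"x":0.003,"y":0.001,"z":-0.03,"rx":0,"ry":0,"rz":0,"hand":0},
    {"x":0,"y":0,"z":-0.03,"rx":0,"ry":0,"rz":0,"hand":0},
    {"x":0,"y":0,"z":-0.03,"rx":0,"ry":0,"rz":0,"hand":0},
    {"x":0,"y":0,"z":-0.01,"rx":0,"ry":0,"rz":0,"hand":0},
    {"x":0,"y":0,"z":-0.005,"rx":0,"ry":0,"rz":0,"hand":0},
    {"x":0,"y":0,"z":-0.003,"rx":0,"ry":0,"rz":0,"hand":0},
    {"x":0,"y":0,"z":-0.003,"rx":0,"ry":0,"rz":0,"hand":0}
  ]
}}

```text
time: 3.02
tool_pos: [0.4739, -0.0205, 0.0961]
ee_rot: [-1.573, 0.001, 1.779]
wrist_force: [-1.3, -0.4, 2.3]
width: 0.0003
```

Request:
{"op": "play_rows", "data": {
  "steps": [
    {"x":0,"y":0,"z":-0.002,"rx":0,"ry":0,"rz":0,"hand":0},
    {"x":0,"y":0,"z":-0.002,"rx":0,"ry":0,"rz":0,"hand":0},
    {"x":0,"y":0,"z":0,"rx":0,"ry":0,"rz":0,"hand":0}
  ]
}}

```text
time: 3.4
tool_pos: [0.4731, -0.0204, 0.0904]
ee_rot: [-1.571, -0.0, 1.779]
wrist_force: [0.2, -0.4, 0.0]
width: 0.0007
```

The force dropped to 0 at z=0.0904, which is what a snap would do. I'll press a touch further to confirm, then lift and go to the far section.

Request:
{"op": "play_rows", "data": {
  "steps": [
    {"x":0,"y":0,"z":-0.002,"rx":0,"ry":0,"rz":0,"hand":0},
    {"x":0,"y":0,"z":0,"rx":0,"ry":0,"rz":0,"hand":0}
  ]
}}

```text
time: 3.65
tool_pos: [0.4732, -0.0204, 0.0902]
ee_rot: [-1.571, 0.0, 1.779]
wrist_force: [-2.6, 0.6, 7.8]
width: 0.0006
```

Request:
{"op": "play_rows", "data": {
  "steps": [
    {"x":0,"y":0,"z":0.03,"rx":0,"ry":0,"rz":0,"hand":0},
    {"x":0.036,"y":0.0075,"z":0,"rx":0,"ry":0,"rz":0,"hand":0},
    {"x":0.036,"y":0.0075,"z":0,"rx":0,"ry":0,"rz":0,"hand":0},
    {"x":0.036,"y":0.0075,"z":0,"rx":0,"ry":0,"rz":0,"hand":0},
    {"x":0,"y":0,"z":0,"rx":0,"ry":0,"rz":0,"hand":0}
  ]
}}

```text
time: 4.28
tool_pos: [0.5823, 0.0025, 0.1174]
ee_rot: [-1.57, -0.001, 1.78]
wrist_force: [0.7, 0.2, 0.2]
width: 0.0006
```

Request:
{"op": "play_rows", "data": {
  "steps": [
    {"x":0,"y":0,"z":-0.01,"rx":0,"ry":0,"rz":0,"hand":0},
    {"x":0,"y":0,"z":-0.008,"rx":0,"ry":0,"rz":0,"hand":0},
    {"x":0,"y":0,"z":-0.003,"rx":0,"ry":0,"rz":0,"hand":0},
    {"x":0,"y":0,"z":-0.003,"rx":0,"ry":0,"rz":0,"hand":0},
    {"x":0,"y":0,"z":-0.003,"rx":0,"ry":0,"rz":0,"hand":0},
    {"x":0,"y":0,"z":-0.002,"rx":0,"ry":0,"rz":0,"hand":0},
    {"x":0,"y":0,"z":0,"rx":0,"ry":0,"rz":0,"hand":0}
  ]
}}

```text
time: 5.15
tool_pos: [0.5812, 0.0021, 0.0903]
ee_rot: [-1.571, 0.0, 1.779]
wrist_force: [-2.4, 0.1, 4.4]
width: 0.0005
```

Solid stop at 0.0903, so far is down. Next is left at (0.510, 0.068).

Request:
{"op": "play_rows", "data": {
  "steps": [
    {"x":0,"y":0,"z":0.03,"rx":0,"ry":0,"rz":0,"hand":0},
    {"x":-0.0235,"y":0.022,"z":0,"rx":0,"ry":0,"rz":0,"hand":0},
    {"x":-0.0235,"y":0.022,"z":0,"rx":0,"ry":0,"rz":0,"hand":0},
    {"x":-0.0235,"y":0.022,"z":0,"rx":0,"ry":0,"rz":0,"hand":0},
    {"x":0,"y":0,"z":0,"rx":0,"ry":0,"rz":0,"hand":0}
  ]
}}

```text
time: 5.78
tool_pos: [0.5097, 0.0693, 0.1193]
ee_rot: [-1.571, -0.0, 1.781]
wrist_force: [-0.8, 0.2, 1.4]
width: 0.0001
```

Request:
{"op": "play_rows", "data": {
  "steps": [
    {"x":0,"y":0,"z":-0.01,"rx":0,"ry":0,"rz":0,"hand":0},
    {"x":0,"y":0,"z":-0.008,"rx":0,"ry":0,"rz":0,"hand":0},
    {"x":0,"y":0,"z":-0.003,"rx":0,"ry":0,"rz":0,"hand":0},
    {"x":0,"y":0,"z":-0.003,"rx":0,"ry":0,"rz":0,"hand":0},
    {"x":0,"y":0,"z":-0.003,"rx":0,"ry":0,"rz":0,"hand":0},
    {"x":0,"y":0,"z":-0.003,"rx":0,"ry":0,"rz":0,"hand":0},
    {"x":0,"y":0,"z":0,"rx":0,"ry":0,"rz":0,"hand":0}
  ]
}}

```text
time: 6.65
tool_pos: [0.5109, 0.0682, 0.0902]
ee_rot: [-1.572, 0.0, 1.779]
wrist_force: [-1.3, -0.6, 3.3]
width: 0.0008
```

Left is down. Next is right at (0.544, -0.088).

Request:
{"op": "play_rows", "data": {
  "steps": [
    {"x":0,"y":0,"z":0.03,"rx":0,"ry":0,"rz":0,"hand":0},
    {"x":0.0085,"y":-0.039,"z":0,"rx":0,"ry":0,"rz":0,"hand":0},
    {"x":0.0085,"y":-0.039,"z":0,"rx":0,"ry":0,"rz":0,"hand":0},
    {"x":0.0085,"y":-0.039,"z":0,"rx":0,"ry":0,"rz":0,"hand":0},
    {"x":0.0085,"y":-0.039,"z":0,"rx":0,"ry":0,"rz":0,"hand":0},
    {"x":0,"y":0,"z":0,"rx":0,"ry":0,"rz":0,"hand":0}
  ]
}}

```text
time: 7.4
tool_pos: [0.5448, -0.0901, 0.1188]
ee_rot: [-1.57, 0.0, 1.775]
wrist_force: [0.3, 0.9, -0.7]
width: 0.0003
```

Request:
{"op": "play_rows", "data": {
  "steps": [
    {"x":0,"y":0,"z":-0.01,"rx":0,"ry":0,"rz":0,"hand":0},
    {"x":0,"y":0,"z":-0.008,"rx":0,"ry":0,"rz":0,"hand":0},
    {"x":0,"y":0,"z":-0.003,"rx":0,"ry":0,"rz":0,"hand":0},
    {"x":0,"y":0,"z":-0.003,"rx":0,"ry":0,"rz":0,"hand":0},
    {"x":0,"y":0,"z":-0.003,"rx":0,"ry":0,"rz":0,"hand":0},
    {"x":0,"y":0,"z":-0.003,"rx":0,"ry":0,"rz":0,"hand":0},
    {"x":0,"y":0,"z":0,"rx":0,"ry":0,"rz":0,"hand":0}
  ]
}}

```text
time: 8.28
tool_pos: [0.5449, -0.0879, 0.0903]
ee_rot: [-1.572, 0.0, 1.779]
wrist_force: [-0.7, 0.8, 4.2]
width: -0.0002
```

Now I'll lift and move back out of the view, then check.

Request:
{"op": "play_rows", "data": {
  "steps": [
    {"x":0,"y":0,"z":0.04,"rx":0,"ry":0,"rz":0,"hand":0},
    {"x":0,"y":0,"z":0.04,"rx":0,"ry":0,"rz":0,"hand":0},
    {"x":-0.03,"y":0.02,"z":0.04,"rx":0,"ry":0,"rz":0,"hand":0},
    {"x":-0.035,"y":0.04,"z":0.01,"rx":0,"ry":0,"rz":0,"hand":0},
    {"x":-0.035,"y":0.04,"z":0,"rx":0,"ry":0,"rz":0,"hand":0},
    {"x":-0.035,"y":0.04,"z":0,"rx":0,"ry":0,"rz":0,"hand":0},
    {"x":-0.03,"y":0.045,"z":0,"rx":0,"ry":0,"rz":0,"hand":0},
    {"x":-0.03,"y":0.045,"z":0,"rx":0,"ry":0,"rz":0,"hand":0}
  ]
}}

```text
time: 9.28
tool_pos: [0.3487, 0.1432, 0.2193]
ee_rot: [-1.572, -0.0, 1.778]
wrist_force: [-0.2, -0.3, 0.2]
width: 0.0007
```

Request:
{"op": "play_rows", "data": {
  "steps": [
    {"x":-0.02,"y":0.05,"z":0,"rx":0,"ry":0,"rz":0,"hand":0},
    {"x":-0.02,"y":0.05,"z":0,"rx":0,"ry":0,"rz":0,"hand":0},
    {"x":-0.02,"y":0.05,"z":0,"rx":0,"ry":0,"rz":0,"hand":0},
    {"x":-0.02,"y":0.05,"z":0,"rx":0,"ry":0,"rz":0,"hand":0},
    {"x":-0.01,"y":0.05,"z":0,"rx":0,"ry":0,"rz":0,"hand":0},
    {"x":0,"y":0.05,"z":0,"rx":0,"ry":0,"rz":0,"hand":0},
    {"x":0,"y":0,"z":0,"rx":0,"ry":0,"rz":0,"hand":0}
  ]
}}

```text
time: 10.15
tool_pos: [0.259, 0.4442, 0.2175]
ee_rot: [-1.569, 0.001, 1.782]
wrist_force: [-0.6, -0.3, -1.6]
width: 0.0005
```

Run:
```python
from bench import robot,snapshot
import numpy as np,cv2
from h import *
s=snapshot("top"); c=s["color"]; P=cloud(s); P0=cloud(dict(np.load("top.npz")))
hsv=cv2.cvtColor(c,cv2.COLOR_RGB2HSV)
m=((hsv[...,1]<60)&(hsv[...,2]>140)&(P[...,2]>0.06)&(P[...,2]<0.12))
k=np.zeros(m.shape,bool);k[135:210,205:295]=m[135:210,205:295]
q=P[k]; r=cv2.minAreaRect((q[:,:2]*1000).astype(np.float32)); print(r)
a=.211; R=np.array([[np.cos(a),-np.sin(a)],[np.sin(a),np.cos(a)]])
for nm,PP in (("before",P0),("after",P)):
    q=PP[135:210,205:295].reshape(-1,3); q=q[(q[:,2]>.06)&(q[:,2]<.12)]
    b=(q[:,:2]-[.527,-.010])@R
    for n,(x,y,hx,hy) in dict(near=(-55,0,8,45),far=(55,0,8,45),left=(0,80,22,8),right=(0,-80,22,8),panel=(0,0,30,50),corner=(52,78,8,8),corner2=(-52,-78,8,8)).items():
        w=(abs(b[:,0]-x/1e3)<hx/1e3)&(abs(b[:,1]-y/1e3)<hy/1e3); print(nm,n,w.sum(),np.median(q[w,2]).round(4))
d=cv2.absdiff(c,np.load("top.npz")["color"]).max(2); 
a=np.hstack([cv2.resize(c[130:250,140:350],None,fx=1.9,fy=1.9),cv2.cvtColor(cv2.resize(d[130:250,140:350],None,fx=1.9,fy=1.9),cv2.COLOR_GRAY2RGB)])
cv2.imwrite("pics/after.png",np.ascontiguousarray(a[:,:,::-1]))
print(robot.get_obs()["wrist_force"],robot.get_obs()["tool_pos"])
```

```text
((527.3739013671875, -9.578094482421875), (136.57546997070312, 186.3491668701172), 13.014327049255371)
before near 213 0.0963
before far 210 0.0965
before left 103 0.0961
before right 102 0.0968
before panel 859 0.0849
before corner 37 0.0883
before corner2 39 0.0884
after near 208 0.0884
after far 207 0.0881
after left 104 0.0885
after right 99 0.0886
after panel 855 0.0848
after corner 38 0.0877
after corner2 36 0.0881
[-0.88660371 -0.75754675  0.16782692] [0.25929997 0.44264606 0.21811096]
```

View pics/after.png

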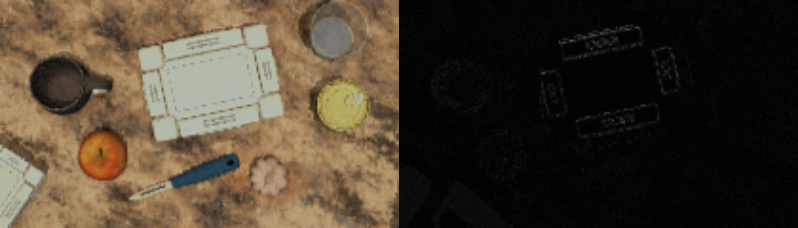

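The four sections have dropped about 8 mm and sit level with the corners. In the difference image on the right, only the four strips around (540-680, 25-135) changed. The box and the things around it have not moved.

```bash
python3 -c "
from bench import workorder
print(workorder.close_job())"
```

```text
the job is handed in; nothing more can be done
None
```

All four rim sections of the large white food box are pressed shut, and I handed the job in after about 10 s of robot time. I pressed near, far, left and right in turn with the closed fingertips. Each stopped solidly at a fingertip height of about 90 mm.

- **Rim sections:** in the top camera's depth, all four went from about 96 mm to 88–89 mm. That is level with the corner pieces, which read 88 mm (about 2 mm under the true 90 mm, within the calibration tolerance).
- **Box:** the lid centre moved less than 1 mm. The fitted outline turned by about 0.8°, from 12.2° to 13.0°. That is probably noise in the fit, since the before/after picture shows no change at the corners.
- **Things around it:** the before/after picture shows no visible movement of any of them. The arm ended well clear, touching nothing.

The first two move calls were refused because their rows left out some keys. Nothing moved, and I resent them in full. No check failed.

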